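Load the sample tube and hold the photometer shutter open at its mark

TASK

Take the tall screw-capped sample tube out of the rack, lower it gently (do not drop it) into the photometer's sample well until it stands fully home, and let go of it. Then take the spring-return shutter by its grip bar, pull it out until its index line meets the long mark on the guide rails, and keep it there: the program finishes while the robot is still holding the shutter at the mark. Leave the short vials and everything else on the bench where they are.

Things in the scene. Friction and masses are not known exactly. Their poses are not given: they have to be found in the camera images.
- tube: The sample: the only tall tube in the rack, glass with a white ribbed screw cap, 110 mm tall over all. The glass is 22 mm in diameter with a bevelled bottom edge; the cap is its top 24 mm, 24 mm in diameter. About 45 g. Origin at the centre of its underside, z up along the tube.
- rack: Grey plastic rack fixed to the bench, 95 (its x) x 140 (its y) x 55 mm high, six 25 mm holes 45 mm deep at x = -22.5, 22.5 mm, y = -45, 0, 45 mm. Things in it stand on the hole floors, 10 mm above the bench. It holds the tall tube and three short vials, in changing holes. Origin at the centre of its underside.
- photometer: Vial photometer fixed to the bench. Light case 112 mm high, from x = -110 to 100, y = -60 to 120 mm, with a black sample head (top 117 mm). On its right a grey lamp house, 60 mm high, 96 mm wide in x, from y = -60 to -181 mm; the shutter slides on it between aluminium rails (tops 66 mm high). Origin on the bench under the well's axis; x to the instrument's back, y to its left, z up.
- well_mouth (a point): Centre of the mouth of the sample well, in the top of the black sample head, 117 mm above the bench. The well is a vertical round hole 25 mm in diameter, 60 mm deep, with a 2 mm chamfer.
- well_floor (a point): Centre of the floor of the well, 60 mm below its mouth. The underside of a tube that stands fully home is here; 50 mm of the tall tube then stands out of the well.
- shutter: Shutter: steel blade 60 mm wide with an index line and, on it, a black grip bar 40 mm (x) by 14 mm (y), from 6 to 52 mm above the origin. Origin under the bar's middle, 60 mm above the bench; axes as the photometer's. Slides along the photometer's -y. Home: bar's middle 55 mm from the case's side face. End stop 50 mm from home. Spring 3 N at home, 9 N at the mark; springs back if let go.
- shutter_mark (a point): The mark: a long black line engraved across both guide rails (short ticks show home). This point lies on the slide's middle line at the height of the shutter's origin, 36 mm from the shutter's home along the photometer's -y; the shutter is at the mark when its origin is here. Axes as the photometer's.
- vial_a: Bystander: short glass vial with a crimped aluminium cap, 22 mm in diameter, 68 mm tall, standing in the rack. Origin at the centre of its underside.
- vial_b: Bystander: short glass vial with a crimped aluminium cap, 22 mm in diameter, 68 mm tall, standing in the rack. Origin at the centre of its underside.
- vial_c: Bystander: short glass vial with a crimped aluminium cap, 22 mm in diameter, 68 mm tall, standing in the rack. Origin at the centre of its underside.
- wash_bottle: Bystander: white plastic wash bottle, 62 mm in diameter, 188 mm tall with its bent spout. Origin at the centre of its underside.
- beaker: Bystander: glass beaker, 68 mm in diameter, 85 mm tall. Origin at the centre of its underside.
- phone: Bystander: phone lying flat, 148 x 72 x 8 mm. Origin at the centre of its underside.
- petri: Bystander: shut clear plastic dish, 94 mm in diameter, 16 mm tall. Origin at the centre of its underside.
- spatula: Bystander: flat steel laboratory spatula lying on the bench, about 212 mm long (its x), 12 mm wide, 4 mm thick. Origin at the middle of its underside.
There are look-alikes about, which are no part of the job. Leave any black or turquoise look-alike of the tube alone.

How it is judged:
By the outcome, as a careful person would: the job done as asked, in the order asked, and still so for the second after the job is handed in, while the arm keeps its last pose, push and grip.
It also fails if it takes over 51 s, if anything falls off the work surface, if the arm or the gripper's body presses on something with over 40 N, if the wrist force passes 120 N, or if a joint passes its speed limit or range.

ROBOT

A 6-joint arm with a two-finger parallel gripper is mounted at the origin on the work surface. World frame = base frame: x ahead of the robot, y to its left, z up, the work surface at z = 0. Lengths are in m, angles in rad, forces in N, time in s.
With the tool pointing down it reaches from about 0.275 to 1 m from the base axis. Payload 8.4 kg.
Tool frame: the origin (TCP) lies at the very end of the fingers, on their centre line; the grasp point (between the pads) lies manip.hold_point_z behind it (manip.hold_point_z is the distance from the TCP to the grasp point, in m); z points along the fingers, y is the line along which they close (so a half turn about z gives the same grasp; the last joint's range is limited). The gripper opens to 85 mm and grips with 20 to 120 N. Pads are 22 mm wide; open, the fingers measure 114 mm over their backs; the gripper's body (76 mm by 85 mm) begins 54 mm behind the grasp point. The pads swing forward as they close: fully open they stand 13 mm farther back than shut.
Start: joints at [1.32, 0.353, 1.633, -0, 1.155, -0.002], TCP at [0.154, 0.606, 0.231] pointing down, gripper open.
Joint ranges: [-2.63, 2.63], [-0.92, 2.1], [0.06, 2.66], [-1.3, 4.44], [0, 2.69], [-3.02, 3.02]. Speed limits (rad/s): [2.22, 2.22, 2.79, 3.14, 3.14, 3.14].

INTERFACE

Orientations are given as [roll, pitch, yaw] about the fixed x, y, z axes, in that order (R = Rz(yaw) Ry(pitch) Rx(roll)).
In Python, from station import monitor, viewer, manip, finder gives the robot as it stands.
- The arm moves only by the tool servo_tool, never from a script. Its argument "commands" is a list of rows, each a list of 2 entries, a list of its own where there are three numbers: the shift along the tool's x, y, z in units of 0.5 m (1.0 is 0.5 m), then the turn, a rotation vector about the tool's x, y, z in units of 45 degrees (1.0 is 45 degrees). In form: [[[x, y, z], [wx, wy, wz]], ...]. A call has 1 to 20 rows; each row is the pose to reach, as a shift and turn from the pose commanded when the call began, along the tool's axes at that moment; what a row does not reach only later rows make up. A row lasts 1/10 s, in which the tool goes at most 50 mm and 8.59 degrees, less where a joint would pass 70% of its speed; a pose out of reach is approached as far as the arm can. A call with a number of a shift or a turn outside -1 to 1 is refused whole. A call with a gripper value outside its range is refused whole. "grip" is the opening, from 0 (shut) to 1 (fully open), set as the call begins (left out, the last holds). The fingers move at their own pace and stop on an object; the grip force is fixed at half the most. Time passes only in rows, so rows that repeat a pose let the fingers close. It gives the time, the measured TCP pose, the force, the opening and the grip force at its end, in the units of the state.
- monitor.get_state(): the state, without advancing time (a new reading comes with each control period).
- viewer.read_camera(name): name is "scene" or "top" or "wrist"; returns a dict with "img" (384x512x3 uint8, blue, green, red), "z_map" (384x512 float32, m along the optical axis (not along the pixel's ray), 0 where there is no reading), "vertical_fov" (degrees; the focal length in pixels is half the picture's height over the tangent of half this angle, whatever the lens; pixels are square), "cx", "cy" (the principal point, pixels), "origin" and "orientation" of the camera in the world. Camera axes: x right, y up, looking along -z (the intrinsics and any distortion apply to the point x, -y, -z); pixel columns grow to the right and rows downward; lengths in m; the calibration is good to about 2 mm. A picture is of the moment at which its call begins.
- manip.sign_off(): hands the job in; it is judged then, once.
Trained networks look in a picture, given as the dict that the camera call returned (one of the last four; its "shot" number tells which), for a name from the list of things; names that differ only in an ending like _2 or _b are one class to them, and where a whole thing is asked for, a point or a joint stands for the part that bears it (a point fixed in the world has none). Each returns a list of dicts, best first, with "confidence" (0 to 1); they miss things now and then, are a little off and sometimes report something else, mostly with a low value. They report only what shows in the picture. A call takes as long as a camera call. They do not tell look-alikes from the thing itself.
- finder.search_frame(target, picture): "pixel" ([row, column] in pixels, amid what is visible of it).
- finder.silhouettes(target, picture): "pixels" (384x512 bool, what is visible of it) and "pixel" ([row, column] in pixels, amid what is visible of it).
The state is a dict: "time": time; "joint_pos": joint angles; "qd": joint speeds; "tau": joint torques, N m; "tool_pos": TCP position; "tcp_rot": TCP orientation; "ft_force": force on the tool from outside, world axes, zero at the start; "moment": the same for the moment, N m; "width": opening from 0.0 (shut) to 1.0 (fully open); "grasp_force": force on a finger pad.
Only numpy, scipy, OpenCV 4.12 (cv2) and the standard library are available. Lean on these libraries where they do the work, as an engineer would, in place of code of your own. Each camera call takes 0.05 s, during which the arm holds its last target. There are 200 camera calls.

## Working session

There is one attempt and no reset: what is moved stays moved. The work goes in short steps, Python scripts to look and compute and a tool call to move; the robot and the scene stay as the last step left them, time stands still between calls to the robot, and variables do not carry over. Pictures are saved under pics/ and viewed, at most 10 in all, crops included, and the job is handed in when it is done.

Besides the shell and the picture viewer there is one more tool, called as name(argument=value, ...) on one line, values as JSON. servo_tool: Moves the arm, as the interface text tells. Shifts and turns lie within -1 to 1; 1 stands for 0.5 m of shift or 45 degrees of turn. Its arguments: {"type":"object","properties":{"commands":{"type":"array","items":{"type":"array"}},"grip":{"type":"number"}},"required":["commands"]}

```bash
mkdir -p pics; cat > h.py <<'E'
import numpy as np, cv2
from scipy.spatial.transform import Rotation as R
from station import monitor, viewer, manip, finder
def rot(o):
    o=np.array(o,float)
    if o.shape==(3,3): return o
    return (R.from_euler('xyz',o) if o.size==3 else R.from_quat(o)).as_matrix()
def cloud(p):
    z=p['z_map']; f=192/np.tan(np.radians(p['vertical_fov'])/2)
    v,u=np.mgrid[0:z.shape[0],0:z.shape[1]]
    c=np.stack([(u-p['cx'])/f*z,-(v-p['cy'])/f*z,-z],-1)
    return c@rot(p['orientation']).T+np.array(p['origin'])
E
python3 - <<'E'
from h import *
print(monitor.get_state(), manip.hold_point_z)
ims=[]
for n in ['scene','top']:
    p=viewer.read_camera(n); print(n,{k:v for k,v in p.items() if k not in('img','z_map')})
    ims.append(p['img']); C=cloud(p); cv2.imwrite(f'pics/{n}1.png',p['img'])
    for t in ['tube','rack','photometer','shutter','well_mouth','vial_a']:
        for d in finder.search_frame(t,p)[:4]:
            r,c=map(int,d['pixel']); print(t,d['pixel'],round(d['confidence'],2),C[r,c].round(3))
E
```

```text
{'time': 0.0, 'joint_pos': array([ 1.31963278e+00,  3.53648815e-01,  1.63413043e+00,  5.11385055e-05,
        1.15515694e+00, -2.37352482e-03]), 'qd': array([2.66167555e-03, 1.87367625e-04, 2.69184613e-04, 4.80836584e-04,
       2.27232823e-05, 1.28298239e-03]), 'tau': array([-9.53166455e-04, -6.05247188e+01, -3.42071378e+01,  3.01471061e-05,
        9.26936249e-03, -5.29559799e-06]), 'tool_pos': array([0.15374892, 0.60532012, 0.23056283]), 'tcp_rot': array([-3.14024924e+00, -4.99454666e-05,  2.89278192e+00]), 'ft_force': array([ 0.06079197,  0.26484669, -0.39265957]), 'moment': array([-0.01062365, -0.00941906, -0.03103822]), 'grasp_force': 0.0, 'width': 1.0065298276747767} 0.0187
scene {'vertical_fov': 56.870186892246096, 'cx': 255.61109624842422, 'cy': 191.10927740800634, 'origin': array([ 1.04710881, -0.32810216,  0.89205553]), 'orientation': array([ 0.67608115, -0.00624113,  0.83970068]), 'shot': 1}
tube [288.1, 193.7] 0.79 [ 0.687 -0.201  0.078]
tube [257.2, 167.2] 0.53 [ 0.597 -0.208  0.116]
tube [273.9, 218.2] 0.46 [ 0.696 -0.132  0.077]
tube [220.9, 107.0] 0.4 [ 0.305 -0.256 
[... 306 characters left out ...]
l_a [189.1, 233.3] 0.19 [0.533 0.053 0.106]
top {'vertical_fov': 45.61927725202515, 'cx': 243.11421916082188, 'cy': 194.5426447983498, 'origin': array([0.29121863, 0.08493603, 1.65791294]), 'orientation': array([ 0.15969347,  0.0160991 , -1.57641394]), 'shot': 2}
tube [157.2, 326.6] 0.63 [ 0.676 -0.184  0.086]
tube [184.0, 328.9] 0.61 [ 0.585 -0.193  0.057]
rack [192.7, 335.7] 0.93 [ 0.557 -0.218  0.048]
rack [231.2, 140.0] 0.27 [0.426 0.484 0.011]
photometer [197.4, 225.1] 0.58 [0.542 0.174 0.052]
shutter [204.5, 254.4] 0.76 [0.514 0.071 0.064]
shutter [201.2, 223.2] 0.62 [0.518 0.177 0.116]
well_mouth [199.3, 223.9] 0.92 [0.534 0.181 0.056]
vial_a [187.8, 348.1] 0.58 [ 0.57  -0.259  0.075]
```

```bash
python3 - <<'E'
import cv2
a=cv2.imread('pics/scene1.png')[120:330,70:350]; b=cv2.imread('pics/top1.png')[110:290,130:390]
a=cv2.resize(a,(780,585),interpolation=cv2.INTER_CUBIC); b=cv2.resize(b,(780,540),interpolation=cv2.INTER_CUBIC)
cv2.imwrite('pics/sc.png',a);cv2.imwrite('pics/tc.png',b)
E
```

```text
(no output)
```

View pics/sc.png

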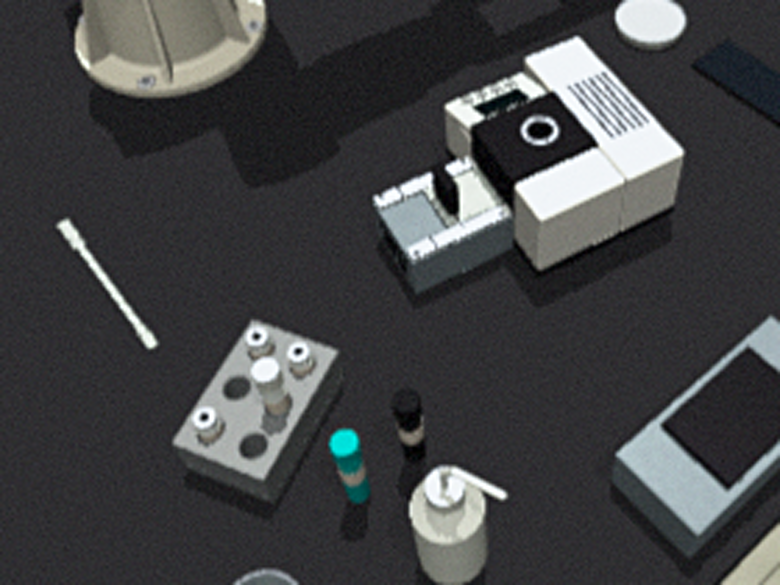

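View pics/tc.png

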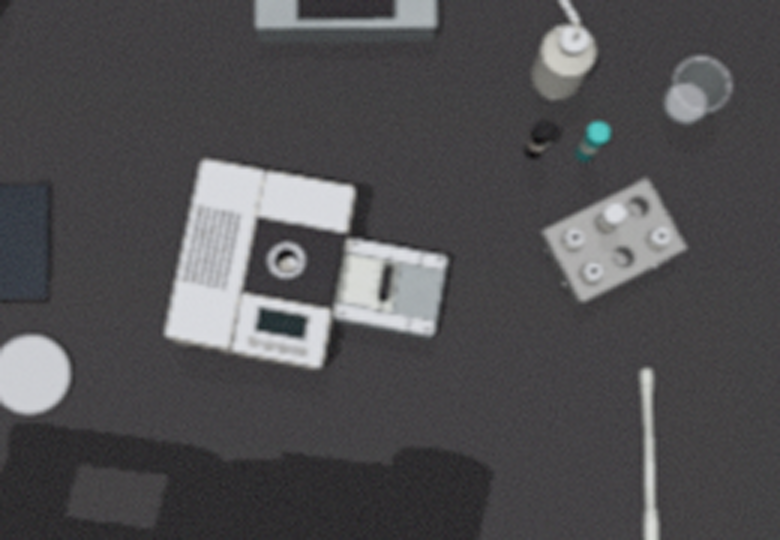

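```bash
cat >> h.py <<'E'
def ray(p,u,v,z):
    f=192/np.tan(np.radians(p['vertical_fov'])/2)
    d=rot(p['orientation'])@np.array([(u-p['cx'])/f,-(v-p['cy'])/f,-1]); o=np.array(p['origin'])
    return o+d*(z-o[2])/d[2]
def rect(C,zlo,zhi,c,r):
    P=C.reshape(-1,3); P=P[(P[:,2]>zlo)&(P[:,2]<zhi)&(np.hypot(*(P[:,:2]-c).T)<r)]
    return len(P),cv2.minAreaRect((P[:,:2]*1000).astype(np.float32)),P.mean(0)
E
python3 - <<'E'
from h import *
for n,(w,t) in {'scene':((264,166.7),(165.7,253.)),'top':((225.7,196.7),(334.3,181.3))}.items():
    p=viewer.read_camera(n); C=cloud(p)
    print(n,'well',ray(p,*w,.117).round(4),'cap',ray(p,*t,.12).round(4))
    print('phot',rect(C,.105,.122,(.55,.2),.17)); print('rack',rect(C,.045,.062,(.56,-.21),.1)); print('cap',rect(C,.108,.13,(.58,-.21),.05))
    print('bar',rect(C,.108,.13,(.53,.07),.03))
print(monitor.get_state()['time'])
E
```

```text
scene well [0.5349 0.1712 0.117 ] cap [ 0.5877 -0.2048  0.12  ]
phot (2738, ((529.6259765625, 168.63450622558594), (242.9979248046875, 211.67227172851562), 79.20037078857422), array([0.55626958, 0.19249586, 0.1131095 ]))
rack (1404, ((564.7197875976562, -216.3011932373047), (96.69446563720703, 141.9661102294922), 26.650781631469727), array([ 0.57235281, -0.22192874,  0.05428177]))
cap (91, ((585.6405029296875, -206.76707458496094), (23.422014236450195, 22.10405731201172), 7.019707679748535), array([ 0.58730027, -0.20700562,  0.11840511]))
bar (39, ((516.3444213867188, 54.49581527709961), (13.55656909942627, 31.4431095123291), 77.09644317626953), array([0.51774276, 0.05457596, 0.11217936]))
top well [0.5326 0.1679 0.117 ] cap [ 0.5824 -0.2036  0.12  ]
phot (2562, ((529.0562744140625, 168.88363647460938), (241.71461486816406, 210.2388916015625), 78.98424530029297), array([0.54664064, 0.20133871, 0.11261451]))
rack (803, ((564.7874145507812, -215.08761596679688), (95.5725326538086, 142.65643310546875), 26.841951370239258), array([ 0.56286407, -0.21525293,  0.05384272]))
cap (41, ((585.2130126953125, -206.1316375732422), (21.65785026550293, 23.712596893310547), 44.28685760498047), array([ 0.584158  , -0.2056264 ,  0.11913621]))
bar (25, ((516.1206665039062, 54.96196746826172), (12.33653736114502, 25.86964988708496), 75.49668884277344), array([0.51781428, 0.05448208, 0.11217632]))
0.8
```

servo_tool(commands=[[[-0.62, -0.68, 0], [0, 0, -0.076]], [[-0.62, -0.68, 0], [0, 0, -0.076]], [[-0.62, -0.68, 0], [0, 0, -0.076]], [[-0.62, -0.68, 0], [0, 0, -0.076]], [[-0.62, -0.68, 0], [0, 0, -0.076]], [[-0.62, -0.68, 0], [0, 0, -0.076]], [[-0.62, -0.68, 0], [0, 0, -0.076]], [[-0.62, -0.68, 0], [0, 0, -0.076]], [[-0.62, -0.68, 0], [0, 0, -0.076]], [[-0.62, -0.68, 0], [0, 0, -0.076]]], grip=0.6)

```text
time: 1.8
tool_pos: [0.3722, 0.1962, 0.2316]
tcp_rot: [-3.141, 0.001, 2.949]
ft_force: [-0.3, 0.5, 0.1]
width: 0.598
grasp_force: 0.0
```

```bash
cat >> h.py <<'E'
def go(xyz,yaw):
    s=monitor.get_state(); M=rot(s['tcp_rot'])
    d=M.T@(np.array(xyz)-s['tool_pos'])/.5
    w=R.from_matrix(M.T@rot([np.pi,0,np.radians(yaw)])).as_rotvec(degrees=True)/45
    print('t',round(s['time'],2),'pos',s['tool_pos'].round(4),'shift',d.round(4),'turn',w.round(4))
E
python3 -c "
from h import *
go([.585,-.206,.24],169.1)"
```

```text
t 1.8 pos [0.3722 0.1962 0.2316] shift [-0.5719 -0.7081 -0.0157] turn [-0.0008  0.0016 -0.0032]
```

servo_tool(commands=[[[-0.572, -0.708, -0.016], [0, 0, 0]], [[-0.572, -0.708, -0.016], [0, 0, 0]], [[-0.572, -0.708, -0.016], [0, 0, 0]], [[-0.572, -0.708, -0.016], [0, 0, 0]], [[-0.572, -0.708, -0.016], [0, 0, 0]], [[-0.572, -0.708, -0.016], [0, 0, 0]], [[-0.572, -0.708, -0.016], [0, 0, 0]], [[-0.572, -0.708, -0.016], [0, 0, 0]], [[-0.572, -0.708, -0.016], [0, 0, 0]], [[-0.572, -0.708, -0.016], [0, 0, 0]], [[-0.572, -0.708, -0.016], [0, 0, 0]], [[-0.572, -0.708, -0.016], [0, 0, 0]]])

```text
time: 3.0
tool_pos: [0.5845, -0.2003, 0.2389]
tcp_rot: [3.141, -0.001, 2.953]
ft_force: [-0.5, 0.4, -0.8]
width: 0.603
grasp_force: 0.0
```

```bash
python3 - <<'E'
from h import *
p=viewer.read_camera('wrist'); C=cloud(p)
print('cap',rect(C,.112,.13,(.585,-.206),.05)); print('rack',rect(C,.045,.062,(.565,-.216),.12))
for d in finder.search_frame('tube',p)[:3]: print(d['pixel'],d['confidence'],C[tuple(map(int,d['pixel']))])
cv2.imwrite('pics/w1.png',p['img'])
go([.585,-.206,.086],169.1)
E
```

```text
cap (692, ((585.2945556640625, -207.25216674804688), (24.5034236907959, 24.943443298339844), 79.02861022949219), array([ 0.58454437, -0.2069119 ,  0.11960727]))
rack (10151, ((596.8325805664062, -201.76768493652344), (165.03561401367188, 140.49949645996094), 26.81736183166504), array([ 0.56230185, -0.21556078,  0.05499046]))
[267.1, 275.0] 0.93 [ 0.6708279  -0.19369236  0.09991127]
[179.8, 247.3] 0.76 [ 0.57648746 -0.20247027  0.11895866]
[241.4, 332.1] 0.69 [ 0.67538568 -0.12941613  0.05712638]
t 3.1 pos [ 0.5845 -0.1999  0.2393] shift [-0.0035 -0.0118  0.3066] turn [ 0.0005 -0.0007  0.0031]
```

View pics/w1.png

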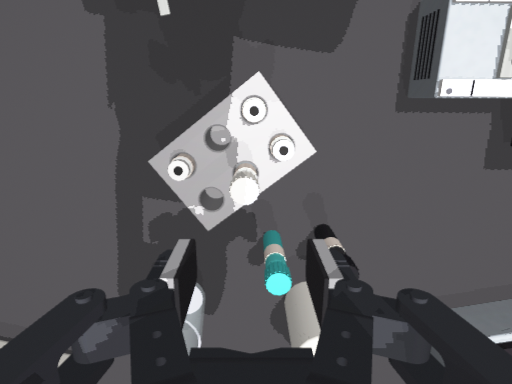

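servo_tool(commands=[[[-0.004, -0.0135, 0.1], [0, 0, 0]], [[-0.004, -0.0135, 0.19], [0, 0, 0]], [[-0.004, -0.0135, 0.19], [0, 0, 0]], [[-0.004, -0.0135, 0.19], [0, 0, 0]]])

```text
time: 3.5
tool_pos: [0.5855, -0.2076, 0.1449]
tcp_rot: [3.141, -0.001, 2.954]
ft_force: [0.6, 0.3, 1.7]
width: 0.599
grasp_force: 0.0
```

```bash
python3 - <<'E'
from h import *
go([.5852,-.207,.086],169.1)
E
```

```text
t 3.5 pos [ 0.5855 -0.2076  0.1449] shift [0.0006 0.001  0.1178] turn [ 0.0003 -0.0016  0.0028]
```

servo_tool(commands=[[[0.0, 0.001, 0.04], [0, 0, 0]], [[0.0, 0.001, 0.08], [0, 0, 0]], [[0.0, 0.001, 0.118], [0, 0, 0]], [[0.0, 0.001, 0.118], [0, 0, 0]]])

```text
time: 3.9
tool_pos: [0.5861, -0.2077, 0.0862]
tcp_rot: [3.142, 0.0, 2.953]
ft_force: [-0.2, 0.5, -0.5]
width: 0.601
grasp_force: 0.0
```

servo_tool(commands=[[[0, 0, 0], [0, 0, 0]], [[0, 0, 0], [0, 0, 0]], [[0, 0, 0], [0, 0, 0]], [[0, 0, 0], [0, 0, 0]], [[0, 0, 0], [0, 0, 0]], [[0, 0, 0], [0, 0, 0]], [[0, 0, 0], [0, 0, 0]]], grip=0)

```text
time: 4.6
tool_pos: [0.5875, -0.2083, 0.0879]
tcp_rot: [-3.141, 0.004, 2.952]
ft_force: [0.2, 1.6, 6.8]
width: 0.261
grasp_force: 58.4
```

```bash
python3 - <<'E'
from h import *
go([.534,.169,.23],169.1)
E
```

```text
t 4.6 pos [ 0.5875 -0.2083  0.0879] shift [ 0.2459  0.721  -0.2853] turn [-0.0002  0.0049  0.0013]
```

servo_tool(commands=[[[0, 0, -0.04], [0, 0, 0]], [[0, 0, -0.1], [0, 0, 0]], [[0, 0, -0.17], [0, 0, 0]], [[0, 0, -0.24], [0, 0, 0]], [[0, 0, -0.3], [0, 0, 0]], [[0, 0, -0.3], [0, 0, 0]], [[0, 0, -0.3], [0, 0, 0]]])

```text
time: 5.3
tool_pos: [0.5863, -0.2082, 0.237]
tcp_rot: [-3.141, 0.003, 2.953]
ft_force: [-0.6, -0.2, -0.5]
width: 0.261
grasp_force: 58.9
```

```bash
python3 - <<'E'
from h import *
go([.534,.169,.235],169.1)
s=monitor.get_state();print(s['ft_force'],s['width'],s['grasp_force'])
p=viewer.read_camera('wrist');cv2.imwrite('pics/w2.png',p['img'])
q=viewer.read_camera('scene');C=cloud(q)
P=C.reshape(-1,3);P=P[(np.hypot(*(P[:,:2]-[.586,-.207]).T)<.02)&(P[:,2]>.1)&(P[:,2]<.21)]
print(len(P),[ (z,P[abs(P[:,2]-z)<.006].mean(0).round(4)) for z in np.arange(.12,.21,.012)], P[:,2].min())
im=cv2.resize(q['img'][180:330,90:260],(450,397))
cv2.imwrite('pics/c2.png',np.hstack([cv2.resize(p['img'],(350,262)),im[:262],]) if 0 else np.hstack([cv2.resize(p['img'],(349,397)),im]))
E
```

```text
t 5.3 pos [ 0.5863 -0.2082  0.237 ] shift [0.2446 0.7214 0.003 ] turn [-0.0006  0.0037  0.0015]
[-0.57259687 -0.16612429 -0.53336769] 0.26119868760122206 58.85434091091156
114 [(np.float64(0.12), array([nan, nan, nan])), (np.float64(0.132), array([nan, nan, nan])), (np.float64(0.14400000000000002), array([nan, nan, nan])), (np.float64(0.15600000000000003), array([ 0.591 , -0.2081,  0.1604])), (np.float64(0.16800000000000004), array([ 0.5903, -0.2078,  0.1685])), (np.float64(0.18000000000000005), array([ 0.5906, -0.2091,  0.1805])), (np.float64(0.19200000000000006), array([ 0.5904, -0.2078,  0.1917])), (np.float64(0.20400000000000007), array([ 0.5912, -0.2095,  0.2043]))] 0.15953333166974448<stdin>:7: RuntimeWarning: Mean of empty slice.
  ret = um.true_divide(
```

View pics/c2.png

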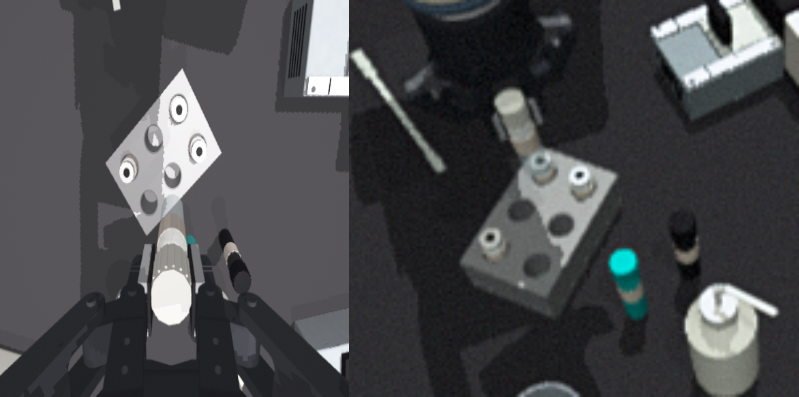

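servo_tool(commands=[[[0.245, 0.721, 0], [0, 0, 0]], [[0.245, 0.721, 0], [0, 0, 0]], [[0.245, 0.721, 0], [0, 0, 0]], [[0.245, 0.721, 0], [0, 0, 0]], [[0.245, 0.721, 0], [0, 0, 0]], [[0.245, 0.721, 0], [0, 0, 0]], [[0.245, 0.721, 0], [0, 0, 0]], [[0.245, 0.721, 0], [0, 0, 0]], [[0.245, 0.721, 0], [0, 0, 0]], [[0.245, 0.721, 0], [0, 0, 0]], [[0.245, 0.721, 0], [0, 0, 0]]])

```text
time: 6.5
tool_pos: [0.533, 0.1681, 0.2346]
tcp_rot: [-3.141, -0.001, 2.952]
ft_force: [-0.1, 0.1, 0.0]
width: 0.261
grasp_force: 59.0
```

```bash
python3 - <<'E'
from h import *
go([.534,.169,.235],169.1)
p=viewer.read_camera('wrist');C=cloud(p);cv2.imwrite('pics/w3.png',p['img']);np.save('w3.npy',C)
t=monitor.get_state()['tool_pos'][:2]
print('cap',rect(C,.263,.28,t,.016))
for z in np.arange(.16,.27,.012):
    P=C.reshape(-1,3);P=P[(np.hypot(*(P[:,:2]-t).T)<.02)&(abs(P[:,2]-z)<.004)]
    if len(P):print(z.round(3),len(P),P.min(0).round(4),P.max(0).round(4))
print('phot',rect(C,.105,.122,(.534,.169),.2))
q=viewer.read_camera('scene');D=cloud(q);cv2.imwrite('pics/s3.png',q['img'])
print('phot',rect(D,.105,.122,(.55,.2),.17))
for t_,pp,CC in (('w',p,C),('s',q,D)):
  for d in finder.search_frame('well_mouth',pp)[:2]: print(t_,d['pixel'],d['confidence'],ray(pp,d['pixel'][1],d['pixel'][0],.117))
a=cv2.resize(p['img'],(400,300)); b=cv2.resize(q['img'][100:250,160:360],(400,300));cv2.imwrite('pics/c3.png',np.hstack([a,b]))
E
```

```text
t 6.5 pos [0.533  0.1681 0.2346] shift [-0.0017  0.0021 -0.0009] turn [-0.0013 -0.0014  0.0009]
cap (3749, ((530.730712890625, 167.97312927246094), (27.960643768310547, 25.977516174316406), 78.16613006591797), array([0.5302639 , 0.16817876, 0.26801768]))
0.16 40 [0.5201 0.1591 0.1598] [0.5276 0.179  0.164 ]
0.172 100 [0.5199 0.1588 0.1681] [0.5282 0.1793 0.176 ]
0.184 122 [0.52   0.1585 0.1801] [0.5287 0.1793 0.1879]
0.196 138 [0.5198 0.1587 0.1921] [0.5291 0.1792 0.2   ]
0.208 180 [0.5195 0.1582 0.204 ] [0.5298 0.1795 0.212 ]
0.22 260 [0.5193 0.1579 0.216 ] [0.5345 0.1794 0.224 ]
0.232 261 [0.5199 0.1579 0.228 ] [0.5313 0.1789 0.2359]
0.244 388 [0.5183 0.154  0.24  ] [0.5291 0.1861 0.248 ]
0.256 705 [0.5182 0.1538 0.252 ] [0.545  0.1862 0.26  ]
0.268 3474 [0.5181 0.1523 0.264 ] [0.5464 0.1863 0.272 ]
phot (35913, ((527.9365234375, 168.4395294189453), (240.68157958984375, 208.07339477539062), 78.74348449707031), array([0.52433916, 0.21219911, 0.11324534]))
phot (2631, ((529.4796752929688, 168.47198486328125), (242.80995178222656, 211.93544006347656), 79.19210815429688), array([0.55984477, 0.19070356, 0.11316115]))
w [154.0, 274.7] 0.94 [0.50842972 0.19144133 0.117     ]
s [188.7, 265.1] 0.71 [0.59874811 0.11645058 0.117     ]
```

View pics/c3.png

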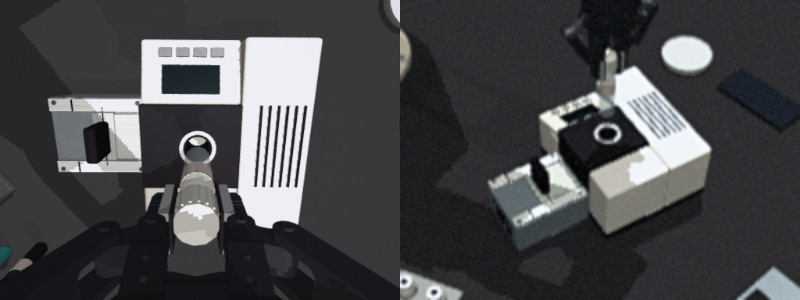

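```bash
python3 - <<'E'
from h import *
C=np.load('w3.npy'); im=cv2.imread('pics/w3.png'); g=im.min(2)
d=np.hypot(C[...,0]-.534,C[...,1]-.169)
m=(C[...,2]>.108)&(C[...,2]<.124)&(d<.026)&(g>110)
P=C[m]; print(m.sum(),np.median(P[:,2]))
def fit(X):
    A=np.c_[2*X,np.ones(len(X))]; s=np.linalg.lstsq(A,(X**2).sum(1),rcond=None)[0]; return s[:2],np.sqrt(s[2]+s[:2]@s[:2])
# boundaries by angle bin
for it in range(1):
    c=np.array([.533,.1685])
    for k in range(3):
        a=np.arctan2(P[:,1]-c[1],P[:,0]-c[0]); r=np.hypot(P[:,0]-c[0],P[:,1]-c[1]); b=((a+np.pi)/(2*np.pi)*36).astype(int)
        O=np.array([P[b==i][r[b==i].argmax(),:2] for i in range(36) if (b==i).sum()>3])
        I=np.array([P[b==i][r[b==i].argmin(),:2] for i in range(36) if (b==i).sum()>3])
        fo=fit(O);fi=fit(I);c=fo[0]
    print(len(O),'outer',fo,'inner',fi)
y,x=np.where(m);crop=cv2.resize(im[150:240,205:300],None,fx=5,fy=5)
cv2.imwrite('pics/ring.png',np.hstack([crop,cv2.resize((m[150:240,205:300]*255).astype(np.uint8),None,fx=3,fy=5)[...,None].repeat(3,2)]))
E
```

```text
532 0.11769239867810957
27 outer (array([0.53465517, 0.16858072]), np.float64(0.0194545664924856)) inner (array([0.53516982, 0.16823936]), np.float64(0.015212743318757615))
```

View pics/ring.png

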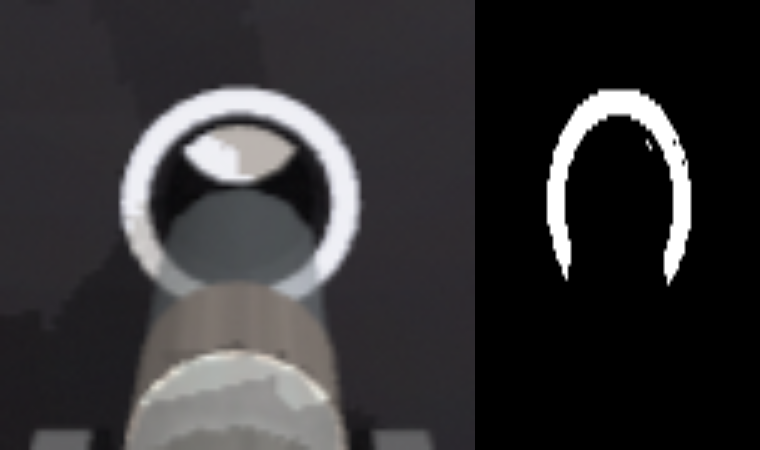

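servo_tool(commands=[[[-0.0075, 0.0016, 0], [0, 0, 0]], [[-0.0075, 0.0016, 0.03], [0, 0, 0]], [[-0.0075, 0.0016, 0.055], [0, 0, 0]], [[-0.0075, 0.0016, 0.065], [0, 0, 0]], [[-0.0075, 0.0016, 0.065], [0, 0, 0]], [[-0.0075, 0.0016, 0.075], [0, 0, 0]], [[-0.0075, 0.0016, 0.085], [0, 0, 0]], [[-0.0075, 0.0016, 0.095], [0, 0, 0]], [[-0.0075, 0.0016, 0.1], [0, 0, 0]]])

```text
time: 7.6
tool_pos: [0.5368, 0.1691, 0.1848]
tcp_rot: [-3.141, -0.0, 2.953]
ft_force: [-0.4, 0.4, -0.6]
width: 0.263
grasp_force: 59.0
```

```bash
python3 - <<'E'
from h import *
go([.5368,.1682,.135],169.1)
s=monitor.get_state();print(s['ft_force'],s['moment'])
E
```

```text
t 7.6 pos [0.5368 0.1691 0.1848] shift [-0.0003 -0.0017  0.0995] turn [-0.0003 -0.0005  0.0015]
[-0.35865951  0.35856209 -0.63133135] [-0.0118153   0.04617905  0.02790185]
```

servo_tool(commands=[[[0, 0, 0.02], [0, 0, 0]], [[0, 0, 0.04], [0, 0, 0]], [[0, 0, 0.06], [0, 0, 0]], [[0, 0, 0.075], [0, 0, 0]], [[0, 0, 0.085], [0, 0, 0]], [[0, 0, 0.092], [0, 0, 0]], [[0, 0, 0.092], [0, 0, 0]]])

```text
time: 8.3
tool_pos: [0.5369, 0.1691, 0.1388]
tcp_rot: [-3.141, -0.001, 2.952]
ft_force: [-0.2, -1.0, -0.4]
width: 0.263
grasp_force: 58.9
```

servo_tool(commands=[[[0, 0, 0.002], [0, 0, 0]], [[0, 0, 0.004], [0, 0, 0]], [[0, 0, 0.006], [0, 0, 0]], [[0, 0, 0.0075], [0, 0, 0]], [[0, 0, 0.0075], [0, 0, 0]]])

```text
time: 8.8
tool_pos: [0.5371, 0.1691, 0.1355]
tcp_rot: [3.142, 0.0, 2.952]
ft_force: [-1.0, -0.9, -1.0]
width: 0.264
grasp_force: 58.9
```

servo_tool(commands=[[[0, 0, 0.001], [0, 0, 0]], [[0, 0, 0.002], [0, 0, 0]], [[0, 0, 0.003], [0, 0, 0]], [[0, 0, 0.003], [0, 0, 0]]])

```text
time: 9.2
tool_pos: [0.5376, 0.1691, 0.1348]
tcp_rot: [3.141, 0.001, 2.953]
ft_force: [-0.1, -0.2, 7.1]
width: 0.266
grasp_force: 59.8
```

servo_tool(commands=[[[0, 0, 0], [0, 0, 0]], [[0, 0, 0], [0, 0, 0]], [[0, 0, 0], [0, 0, 0]], [[0, 0, 0], [0, 0, 0]]], grip=0.6)

```text
time: 9.6
tool_pos: [0.537, 0.1691, 0.1339]
tcp_rot: [-3.142, -0.0, 2.953]
ft_force: [-0.0, -0.4, 0.1]
width: 0.597
grasp_force: 0.0
```

servo_tool(commands=[[[0, 0, -0.03], [0, 0, 0]], [[0, 0, -0.08], [0, 0, 0]], [[0, 0, -0.15], [0, 0, 0]], [[0, 0, -0.2], [0, 0, 0]], [[0, 0, -0.2], [0, 0, 0]]])

```text
time: 10.1
tool_pos: [0.5391, 0.1698, 0.2377]
tcp_rot: [3.139, 0.005, 2.952]
ft_force: [0.2, 0.2, 0.1]
width: 0.6
grasp_force: 0.0
```

```bash
python3 - <<'E'
from h import *
p=viewer.read_camera('wrist');C=cloud(p);cv2.imwrite('pics/w4.png',p['img'])
print('cap',rect(C,.155,.185,(.534,.169),.02)); 
P=C.reshape(-1,3);b=(P[:,2]>.106)&(P[:,2]<.118)&(np.hypot(P[:,0]-.5127,P[:,1]-.0558)<.03)
print('bar',rect(C,.108,.118,(.5127,.0558),.03))
c=rect(C,.108,.118,(.5127,.0558),.03)[1][0]
ax=np.array([-.189,-.982]);print('dist from well',(np.array(c)/1000-[.5345,.1686])@ax)
go([.5127,.0558,.21],169.1)
E
```

```text
cap (1066, ((534.7542114257812, 169.49989318847656), (25.126766204833984, 24.85077667236328), 46.64262390136719), array([0.53354471, 0.16978107, 0.16616402]))
bar (769, ((511.8331604003906, 56.046363830566406), (13.877424240112305, 39.57516860961914), 78.38203430175781), array([0.51108958, 0.0568707 , 0.11166254]))
dist from well 0.11481170340270995
t 10.15 pos [0.538  0.1694 0.2356] shift [ 0.0072 -0.2328  0.0509] turn [0.0021 0.0038 0.0014]
```

View pics/w4.png

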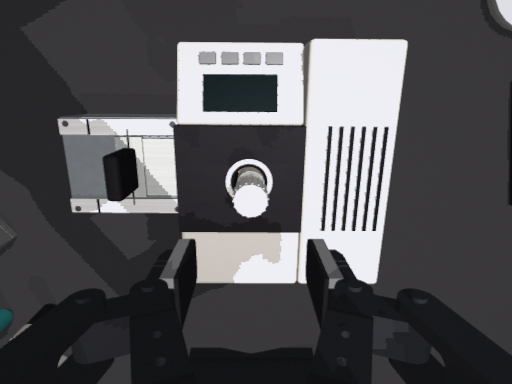

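```bash
python3 - <<'E'
from h import *
go([.5118,.0560,.082],169.0)
E
```

```text
t 10.15 pos [0.538  0.1694 0.2356] shift [ 0.0098 -0.2331  0.3069] turn [0.0021 0.0038 0.0036]
```

servo_tool(commands=[[[0.01, -0.1, 0], [0, 0, 0.004]], [[0.01, -0.2, 0], [0, 0, 0.004]], [[0.01, -0.233, 0.05], [0, 0, 0.004]], [[0.01, -0.233, 0.1], [0, 0, 0.004]], [[0.01, -0.233, 0.15], [0, 0, 0.004]], [[0.01, -0.233, 0.17], [0, 0, 0.004]], [[0.01, -0.233, 0.17], [0, 0, 0.004]]], grip=0.5)

```text
time: 10.85
tool_pos: [0.5087, 0.0555, 0.147]
tcp_rot: [-3.14, -0.004, 2.949]
ft_force: [0.1, -0.2, 0.3]
width: 0.496
grasp_force: 0.0
```

```bash
python3 - <<'E'
from h import *
go([.5118,.0560,.082],169.0)
E
```

```text
t 10.85 pos [0.5087 0.0555 0.147 ] shift [-0.0064  0.0023  0.1301] turn [-0.0016 -0.0052 -0.0003]
```

servo_tool(commands=[[[-0.005, 0.002, 0.04], [0, -0.003, 0]], [[-0.005, 0.002, 0.08], [0, -0.003, 0]], [[-0.005, 0.002, 0.11], [0, -0.003, 0]], [[-0.005, 0.002, 0.13], [0, -0.003, 0]], [[-0.005, 0.002, 0.13], [0, -0.003, 0]]])

```text
time: 11.35
tool_pos: [0.5125, 0.0563, 0.0835]
tcp_rot: [-3.141, 0.001, 2.95]
ft_force: [-0.9, 0.9, 0.4]
width: 0.501
grasp_force: 0.0
```

servo_tool(commands=[[[0, 0, 0], [0, 0, 0]], [[0, 0, 0], [0, 0, 0]], [[0, 0, 0], [0, 0, 0]], [[0, 0, 0], [0, 0, 0]], [[0, 0, 0], [0, 0, 0]], [[0, 0, 0], [0, 0, 0]]], grip=0)

```text
time: 11.95
tool_pos: [0.5136, 0.0561, 0.0851]
tcp_rot: [3.141, 0.004, 2.949]
ft_force: [-1.0, -1.6, 7.0]
width: 0.151
grasp_force: 59.4
```

```bash
python3 - <<'E'
from h import *
go([.5118-.1908*.036,.0560-.9816*.036,.082],169.0)
s=monitor.get_state();print(s['ft_force'],s['width'],s['grasp_force'])
E
```

```text
t 11.95 pos [0.5136 0.0561 0.0851] shift [ 0.0035 -0.0728  0.0062] turn [ 0.0005  0.0051 -0.0004]
[-1.01311267 -1.6013288   7.02284114] 0.15066817056588272 59.440187215805054
```

servo_tool(commands=[[[0, -0.01, 0], [0, 0, 0]], [[0, -0.025, 0], [0, 0, 0]], [[0, -0.04, 0], [0, 0, 0]], [[0, -0.055, 0], [0, 0, 0]], [[0, -0.066, 0], [0, 0, 0]], [[0, -0.072, 0], [0, 0, 0]], [[0, -0.072, 0], [0, 0, 0]], [[0, -0.072, 0], [0, 0, 0]]])

```text
time: 12.75
tool_pos: [0.5068, 0.022, 0.0851]
tcp_rot: [3.139, 0.004, 2.948]
ft_force: [-1.4, 9.4, 6.2]
width: 0.156
grasp_force: 59.6
```

```bash
python3 - <<'E'
from h import *
s=monitor.get_state();print(s['ft_force'],s['width'],s['grasp_force'])
print('pull',(s['tool_pos'][:2]-[.5136,.0561])@[-.1908,-.9816]*1000)
p=viewer.read_camera('wrist');C=cloud(p);cv2.imwrite('pics/w5.png',p['img'])
q=viewer.read_camera('top');q2=viewer.read_camera('scene')
cv2.imwrite('pics/t5.png',q['img'])
a=cv2.resize(p['img'],(400,300));b=cv2.resize(q2['img'][150:225,180:280],(400,300),interpolation=cv2.INTER_CUBIC)
cv2.imwrite('pics/c5.png',np.hstack([a,b])); np.save('w5.npy',C)
E
```

```text
[-1.40713842  9.37650849  6.24558529] 0.15558707800520083 59.63684141635895
pull 34.80061523882901
```

View pics/c5.png

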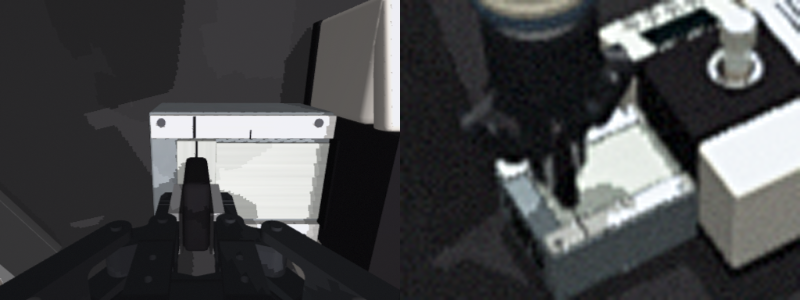

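```bash
python3 - <<'E'
from h import *
im=cv2.imread('pics/w5.png');C=np.load('w5.npy')
cv2.imwrite('pics/c6.png',cv2.resize(im[140:210,215:330],None,fx=6.5,fy=6.5,interpolation=cv2.INTER_CUBIC))
g=im.astype(float).sum(2)/3
ax=np.array([-.1908,-.9816])
for r in list(range(148,176,3))+list(range(178,202,2)):
    row=g[r,235:275]; c=235+row.argmin(); print(r,c,row.min().round(),((C[r,c,:2]-[.5345,.1686])@ax).round(4),C[r,c,2].round(4))
E
```

```text
148 248 189.0 0.151 0.0674
151 248 35.0 0.151 0.0659
154 248 35.0 0.151 0.0663
157 249 35.0 0.1505 0.0666
160 248 34.0 0.151 0.0673
163 248 34.0 0.151 0.0668
166 248 33.0 0.151 0.0673
169 249 32.0 0.1506 0.0659
172 249 32.0 0.1506 0.067
175 249 32.0 0.1506 0.0667
178 243 89.0 0.1537 0.062
180 251 84.0 0.1496 0.0662
182 251 32.0 0.1496 0.0665
184 251 30.0 0.1496 0.0673
186 251 30.0 0.1496 0.0671
188 251 31.0 0.1496 0.0674
190 251 30.0 0.1496 0.0666
192 251 30.0 0.1496 0.0668
194 251 30.0 0.1496 0.0672
196 251 30.0 0.1496 0.0665
198 251 29.0 0.1496 0.0663
200 251 28.0 0.1496 0.0674
```

View pics/c6.png

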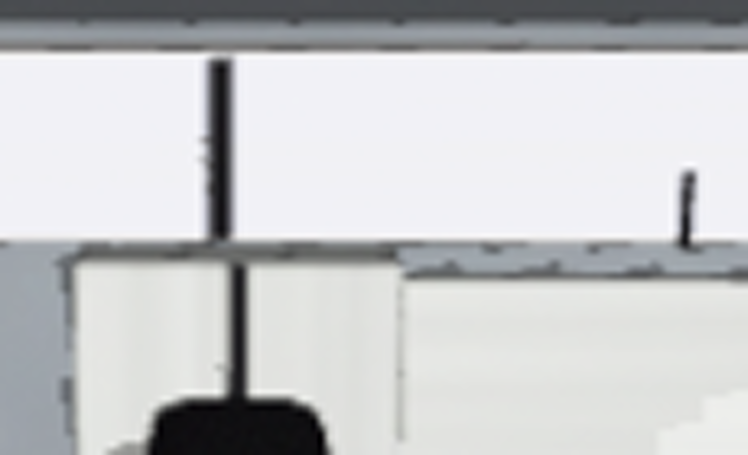

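servo_tool(commands=[[[0, -0.0025, 0], [0, 0, 0]], [[0, -0.0025, 0], [0, 0, 0]], [[0, -0.0025, 0], [0, 0, 0]], [[0, -0.0025, 0], [0, 0, 0]]])

```text
time: 13.3
tool_pos: [0.5067, 0.0209, 0.0851]
tcp_rot: [3.139, 0.004, 2.948]
ft_force: [0.2, 9.4, 5.1]
width: 0.154
grasp_force: 59.6
```

```bash
cat > m.py <<'E'
from h import *
s=monitor.get_state();print(s['time'],s['ft_force'],s['grasp_force'],'pull',(s['tool_pos'][:2]-[.5136,.0561])@[-.1908,-.9816]*1000)
p=viewer.read_camera('wrist');C=cloud(p);g=p['img'].astype(float).sum(2)/3;ax=np.array([-.1908,-.9816])
def line(rows):
    o=[]
    for r in rows:
        w=np.clip(150-g[r,240:262],0,None);c=240+(w*np.arange(22)).sum()/max(w.sum(),1)
        o.append((ray(p,c,r,.0665)[:2]-[.5345,.1686])@ax*1000)
    return np.median(o),np.std(o)
print(line(range(153,174)),line(range(184,196)))
E
python3 m.py
```

```text
13.3 [0.24202377 9.36948473 5.12876777] 59.61211144924164 pull 35.90329056413968
(np.float64(150.7575848794324), np.float64(0.03435555991374972)) (np.float64(150.53727425884404), np.float64(0.026524515418774566))
```

```bash
python3 -c "
from h import *
print(manip.sign_off())"
```

```text
the job is handed in; nothing more can be done
None
```

The tube stands fully home in the photometer well and has been let go; the arm holds the shutter about 0.2 mm short of the long mark, and the job was handed in at about 13.4 s of robot time.

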